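Line up the pendants and hold the inspection light over them

ROBOT

A 6-joint arm with a two-finger parallel gripper is mounted at the origin on the work surface. World frame = base frame: x ahead of the robot, y to its left, z up, the work surface at z = 0. Lengths are in m, angles in degrees, forces in N, time in s.
With the tool pointing down it reaches from about 0.225 to 0.725 m from the base axis. Payload 3.1 kg.
Tool frame: the origin (TCP) lies between the finger pads, 19 mm behind the fingertips; this is the grasp point; z points along the fingers, y is the direction in which the jaws open and shut (so a half turn about z gives the same grasp; the last joint's range is limited). The gripper opens to 85 mm and grips with 20 to 120 N. Pads are 22 mm wide; open, the fingers measure 114 mm over their backs; the gripper's body (76 mm by 85 mm) begins 54 mm behind the grasp point. The pads swing forward as they close: fully open they stand 13 mm farther back than shut.
Start: joints at [-72.41, 2.75, 5.684, 92.934, 0, 82.678], TCP at [0.221, -0.476, 0.25] pointing down, gripper open.
Joint ranges: [-166.93, 166.93], [-56.73, 111.36], [-69.38, 81.34], [-121.58, 131.49], [-85.45, 84.26], [-180, 180]. Speed limits (degrees/s): [159.86, 159.86, 180, 180, 180, 180].

INTERFACE

Orientations are given as [roll, pitch, yaw] about the fixed x, y, z axes, in that order (R = Rz(yaw) Ry(pitch) Rx(roll)).
In Python, from bench import status, viewer, workorder gives the robot as it stands.
- The arm moves only by the shell command python3 -m inch 'ROWS' [FORCE]. ROWS is a JSON object of lists of equal length, an entry for each row: "turn": the turn, a rotation vector about the tool's x, y, z in degrees, a list of three; "travel": the shift along the tool's x, y, z in m, a list of three; "fingers": the closure, from 0 (fully open) to 1 (shut). A call has 1 to 20 rows; each row shifts and turns the commanded pose from where the row before left it, along the tool's axes as they then stand; what a row does not reach is not made up. A row lasts 1/8 s, in which the tool goes at most 62.5 mm and 10.7 degrees, less where a joint would pass 70% of its speed; a pose out of reach is approached as far as the arm can. A call with a gripper value outside its range is refused whole. The fingers move at their own pace and stop on an object; FORCE is the grip in N (left out, the last holds). Time passes only in rows, so rows that do not move let the fingers close. It gives the time, the measured TCP pose, the force and the opening at its end, in the units of the state.
- status.read_state(): the state, without advancing time (a new reading comes with each control period).
- viewer.get_image(name): name is "side" or "top"; returns the picture (384x512x3 uint8, blue, green, red); there is no depth.
- viewer.get_calibration(name): a dict with "camera_matrix" (3x3 intrinsics, pixels), "T" (4x4, takes a point from camera to world coordinates). Camera axes: x right, y down, z forward; pixel columns grow to the right and rows downward; lengths in m; the calibration is good to about 2 mm. A picture is of the moment at which its call begins. get_calibration takes no time and is no camera call.
- workorder.hand_in(): hands the job in, once; it reports no verdict.
The state is a dict: "time_s": time; "joint_positions": joint angles; "joint_velocities": joint speeds; "joint_torque": joint torques, N m; "tool_pos": TCP position; "tcp_rot": TCP orientation; "force": force on the tool from outside, world axes, zero at the start; "ft_torque": the same for the moment, N m; "width": finger opening in m.
Only numpy, scipy, OpenCV 4.12 (cv2) and the standard library are available. Lean on these libraries where they do the work, as an engineer would, in place of code of your own. Each camera call takes 0.05 s, during which the arm holds its last target. There are 200 camera calls.

TASK

Without disturbing anything else on the bench, slide the three pendant blocks on the grey felt pad into an even row, each squarely inside one of the three outlined squares, and let go of them. Then pinch the two side catches of the inspection light together, lift it free of its charging dock, and hold it level over the middle block with its length along the row and its underside about 10 cm above the bench; finish while still holding it there by the pinched catches.

Things in the scene. Friction and masses are not known exactly. Their poses are not given: they have to be found in the camera images.
- pad: Fixed grey felt pad, 170 (x) x 215 (y) x 4 mm, on the bench. Origin: centre of its underside. Its y axis runs along the row of three outlined squares; they lie in its +x half, the blocks start in its -x half. The pad is on the left or right of the bench, the dock on the other side; turned up to 0.25 rad.
- mark0 (a point): Centre of the outlined square (white lines, 40 mm between them) at the pad's +y end, on the pad's top face (4 mm above the bench). In the pad's frame it is at x = 35, y = 66 mm.
- mark1 (a point): Centre of the middle outlined square, on the pad's top face. In the pad's frame: x = 35, y = 0.
- mark2 (a point): Centre of the outlined square at the pad's -y end, on the pad's top face. In the pad's frame: x = 35, y = -66 mm.
- block0: Loose wooden block, 36 x 36 x 22 mm, 40 to 85 g, sides along its x and y, z up, with a flat round pendant on top (to 30 mm above the block's underside). Origin: centre of its underside. Starts on the pad in front of mark0, 40 to 80 mm from it towards the pad's -x, turned up to 0.4 rad from the pad. Any block may go in any square.
- block1: As block0, with a square pendant; starts in front of mark1.
- block2: As block0, with an oblong pendant; starts in front of mark2.
- dock: Fixed black charging dock, base 100 (x) x 190 (y) x 6 mm, turned up to 0.45 rad. Origin: centre of its underside. The light lies along its y, 6 mm above the bench, between guides (2 mm play, up to 24 mm high). Two lips, 44 mm long in y, 31.5 to 42 mm from the centre in +x and -x, tops 21.5 mm above the bench, hold the catches' barbs down; fingertips must stay above the lips.
- light: Loose cassette-shaped inspection light: aluminium housing 36 (x) x 150 (y) x 40 mm, 0.2 to 0.35 kg in all. Origin: centre of its underside; z up, y along its length. It cannot be pulled out of the dock unless both side catches are pushed in; with them in, it lifts straight up (free of the dock once raised by 25 mm).
- light_grip (a point): Point midway between the catches on the light's centre line, 40 mm above its underside (46 mm above the bench when docked). With the tool pointing down and the fingers closing along the light's x axis, the TCP here puts the pads on both catches and the fingertips (19 mm lower) above the lips.
- catch_near (a joint): Travel of the catch on the light's -x side: 0 sprung out (locked), 0.006 m fully in; free of the lip from 0.0045 on. The catches are upright grey ribbed plates, 32 mm long in y, 4 to 48 mm above the light's underside, mid-length on its long sides; outer faces 60 mm apart when out, 48 when in. Spring 1.6 N out, 6.4 N in, each; a 40 N grip holds both in and carries the light.
- catch_far (a joint): The same for the catch on the light's +x side.
- jar: Bystander: small amber glass jar with black lid, 34 mm across, 45 mm tall, standing between the pad and the dock. Origin: centre of its underside. Leave it alone.
- punch: Bystander: standing steel doming punch, 22 mm across, 50 mm tall, between the pad and the dock, nearer the robot than the jar. Origin: centre of its underside. Leave it alone.
- burnisher: Bystander: hand burnisher with a dark wooden handle, 150 mm long, lying beyond the work. Origin: middle of its underside. Leave it alone.
- pliers: Bystander: pliers with blue grips, 110 mm long, lying beyond the work. Origin: under the pivot. Leave it alone.
- giftbox: Bystander: black ring box, 75 x 60 x 26 mm, open on top, at the left front. Origin: centre of its underside. Leave it alone.
- caliper: Bystander: digital caliper 200 mm long, 10 mm high, lying at the right front. Origin: middle of its underside. Leave it alone.
There are look-alikes about, which are no part of the job. What is shaped like the block1 but pink or red is not meant.

How it is judged (in metres and radians):
On the way, in this order (a step that is already met when the one before it is completed fails the run):
1. the three blocks stand in the row, one squarely in each outlined square, let go, the light still in its dock (((horizontal distance between block0 and mark0 below 0.006 m and (angle between the x axis of block0 and the y axis of pad, either way round below 0.14 rad or angle between the y axis of block0 and the y axis of pad, either way round below 0.14 rad)) or (horizontal distance between block1 and mark0 below 0.006 m and (angle between the x axis of block1 and the y axis of pad, either way round below 0.14 rad or angle between the y axis of block1 and the y axis of pad, either way round below 0.14 rad)) or (horizontal distance between block2 and mark0 below 0.006 m and (angle between the x axis of block2 and the y axis of pad, either way round below 0.14 rad or angle between the y axis of block2 and the y axis of pad, either way round below 0.14 rad))) and ((horizontal distance between block0 and mark1 below 0.006 m and (angle between the x axis of block0 and the y axis of pad, either way round below 0.14 rad or angle between the y axis of block0 and the y axis of pad, either way round below 0.14 rad)) or (horizontal distance between block1 and mark1 below 0.006 m and (angle between the x axis of block1 and the y axis of pad, either way round below 0.14 rad or angle between the y axis of block1 and the y axis of pad, either way round below 0.14 rad)) or (horizontal distance between block2 and mark1 below 0.006 m and (angle between the x axis of block2 and the y axis of pad, either way round below 0.14 rad or angle between the y axis of block2 and the y axis of pad, either way round below 0.14 rad))) and ((horizontal distance between block0 and mark2 below 0.006 m and (angle between the x axis of block0 and the y axis of pad, either way round below 0.14 rad or angle between the y axis of block0 and the y axis of pad, either way round below 0.14 rad)) or (horizontal distance between block1 and mark2 below 0.006 m and (angle between the x axis of block1 and the y axis of pad, either way round below 0.14 rad or angle between the y axis of block1 and the y axis of pad, either way round below 0.14 rad)) or (horizontal distance between block2 and mark2 below 0.006 m and (angle between the x axis of block2 and the y axis of pad, either way round below 0.14 rad or angle between the y axis of block2 and the y axis of pad, either way round below 0.14 rad))) and angle between each of block0, block1, block2's own z axis and vertical below 0.1 rad and height (world z) of each of block0, block1, block2 below 0.008 m and contact force between the fingers and block0 below 0.3 N and contact force between the fingers and block1 below 0.3 N and contact force between the fingers and block2 below 0.3 N and distance between light and dock below 0.012 m), for 0.2 s.
2. both catches are pinched in while the light is still in its dock (value of joint each of catch_near, catch_far above 0.004 m and distance between light and dock below 0.02 m), for 0.05 s.
3. the light is lifted free of the dock, held by its catches (value of joint each of catch_near, catch_far above 0.004 m and contact force between the fingers and light above 3 N and contact force between light and dock below 0.3 N and height (world z) of light above 0.035 m), for 0.1 s.
At the end, for the whole second after the job is handed in: One untouched block on each square (centre within 6 mm, 8 degrees); the light held by the fingers, both catches in over 4 mm, touching nothing else, within 20 mm of over the middle square, underside 75 to 135 mm above the bench, level and along the row within 8.5 degrees, still (((horizontal distance between block0 and mark0 below 0.006 m and (angle between the x axis of block0 and the y axis of pad, either way round below 0.14 rad or angle between the y axis of block0 and the y axis of pad, either way round below 0.14 rad)) or (horizontal distance between block1 and mark0 below 0.006 m and (angle between the x axis of block1 and the y axis of pad, either way round below 0.14 rad or angle between the y axis of block1 and the y axis of pad, either way round below 0.14 rad)) or (horizontal distance between block2 and mark0 below 0.006 m and (angle between the x axis of block2 and the y axis of pad, either way round below 0.14 rad or angle between the y axis of block2 and the y axis of pad, either way round below 0.14 rad))) and ((horizontal distance between block0 and mark1 below 0.006 m and (angle between the x axis of block0 and the y axis of pad, either way round below 0.14 rad or angle between the y axis of block0 and the y axis of pad, either way round below 0.14 rad)) or (horizontal distance between block1 and mark1 below 0.006 m and (angle between the x axis of block1 and the y axis of pad, either way round below 0.14 rad or angle between the y axis of block1 and the y axis of pad, either way round below 0.14 rad)) or (horizontal distance between block2 and mark1 below 0.006 m and (angle between the x axis of block2 and the y axis of pad, either way round below 0.14 rad or angle between the y axis of block2 and the y axis of pad, either way round below 0.14 rad))) and ((horizontal distance between block0 and mark2 below 0.006 m and (angle between the x axis of block0 and the y axis of pad, either way round below 0.14 rad or angle between the y axis of block0 and the y axis of pad, either way round below 0.14 rad)) or (horizontal distance between block1 and mark2 below 0.006 m and (angle between the x axis of block1 and the y axis of pad, either way round below 0.14 rad or angle between the y axis of block1 and the y axis of pad, either way round below 0.14 rad)) or (horizontal distance between block2 and mark2 below 0.006 m and (angle between the x axis of block2 and the y axis of pad, either way round below 0.14 rad or angle between the y axis of block2 and the y axis of pad, either way round below 0.14 rad))) and angle between each of block0, block1, block2's own z axis and vertical below 0.1 rad and height (world z) of each of block0, block1, block2 below 0.008 m and contact force between each of the fingers, light and block0 below 0.3 N and contact force between each of the fingers, light and block1 below 0.3 N and contact force between each of the fingers, light and block2 below 0.3 N and value of joint each of catch_near, catch_far above 0.004 m and contact force between the fingers and light above 3 N and contact force between light and dock below 0.3 N and horizontal distance between light and mark1 below 0.02 m and height (world z) of light between 0.075 and 0.135 m and angle between light's own z axis and vertical below 0.15 rad and angle between the y axis of light and the y axis of pad, either way round below 0.15 rad and linear speed of light below 0.03 m/s); the arm keeps its last pose, push and grip.
It fails at once if one of the bystanders is moved by more than 30 mm (distance of any of jar, punch, burnisher, pliers, giftbox, caliper from where it was at the start of the episode above 0.03 m).
It fails at once if the jar or the punch is tipped over (angle between any of jar, punch's own z axis and vertical above 0.5 rad).
It also fails if it takes over 54 s, if anything falls off the work surface, if the arm or the gripper's body presses on something with over 40 N, if the wrist force passes 120 N, or if a joint passes its speed limit or range.

## Working session

There is one attempt and no reset: what is moved stays moved. The work goes in short steps, Python scripts to look and compute and a shell command to move; the robot and the scene stay as the last step left them, time stands still between calls to the robot, and variables do not carry over. Pictures are saved under pics/ and viewed, about 8 in all and at most 12, crops included, and the job is handed in when it is done.

```bash
ls; mkdir -p pics
python3 - <<'E'
from bench import status, viewer
import cv2
print(status.read_state())
for n in("top","side"):
    im=viewer.get_image(n); cv2.imwrite(f"pics/{n}0.png",im)
    c=viewer.get_calibration(n); print(n,c)
a=cv2.imread("pics/top0.png"); cv2.imwrite("pics/top0b.png",cv2.resize(a,(800,600),interpolation=cv2.INTER_CUBIC))
E
```

```text
pics
{'time_s': 0.0, 'joint_positions': array([-7.24112230e+01,  2.79430954e+00,  5.58931082e+00,  9.29345813e+01,
        1.45390712e-04,  8.26779408e+01]), 'joint_velocities': array([ 0.07420515,  0.05652376, -0.03095963, -0.0106334 ,  0.01343005,
        0.03003615]), 'joint_torque': array([ 9.18161204e-04, -3.38783026e+01,  3.20014071e+01,  2.02506920e-02,
       -2.66182342e-04, -1.04607898e-05]), 'tool_pos': array([ 0.22094687, -0.47559506,  0.24878413]), 'tcp_rot': array([-1.79861577e+02, -1.79331675e-02,  2.49108143e+01]), 'force': array([ 0.24917173,  0.06691911, -0.16834129]), 'ft_torque': array([ 0.03507842, -0.00676904, -0.01949123]), 'width': 0.08522692653213533}
top {'camera_matrix': array([[449.81945329,   0.        , 262.47443377],
       [  0.        , 449.81945329, 192.36353597],
       [  0.        ,   0.        ,   1.        ]]), 'T': array([[-1.24976410e-02, -9.98156676e-01,  5.93890419e-02,
         4.83330521e-01],
       [-9.99921402e-01,  1.25349587e-02,  2.55838889e-04,
        -1.69162266e-03],
       [-9.99806484e-04, -5.93811766e-02, -9.98234880e-01,
         1.59653164e+00],
       [ 0.00000000e+00,  0.00000000e+00,  0.00000000e+00,
         1.00000000e+00]])}
side {'camera_matrix': array([[376.02846006,   0.        , 257.54312212],
       [  0.        , 376.02846006, 186.01085104],
       [  0.        ,   0.        ,   1.        ]]), 'T': array([[-0.97411457, -0.12683745,  0.18711779,  0.36705178],
       [-0.22599117,  0.52676198, -0.81942041,  0.84338864],
       [ 0.00536666, -0.84049633, -0.54179067,  0.63364447],
       [ 0.        ,  0.        ,  0.        ,  1.        ]])}
```

View pics/top0b.png

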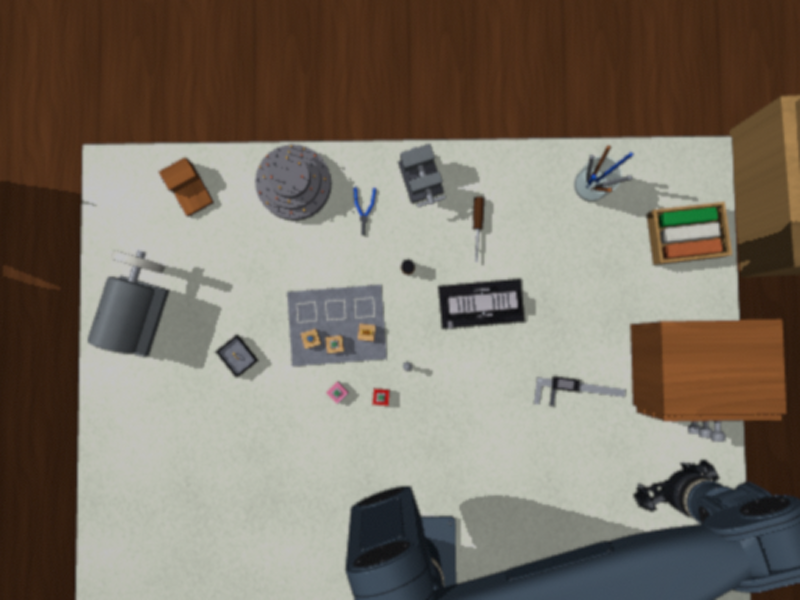

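View pics/side0.png

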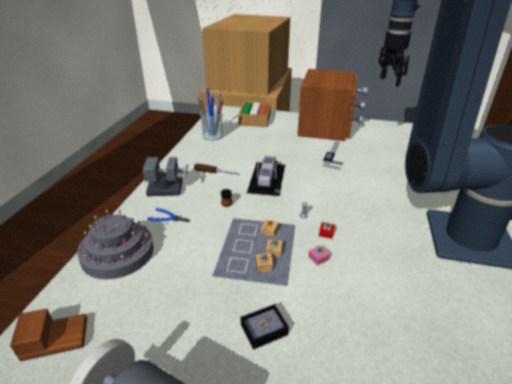

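The top view shows the pad on the left around (337,325) with squares towards +x, the dock on the right around (482,303), the jar at (408,267), the punch at (408,367), and pink/red decoys at (338,393) and (381,397).

```bash
cat > h.py <<'E'
import numpy as np, cv2
from bench import status, viewer
def proj(P,n="top"):
    c=viewer.get_calibration(n); T=np.linalg.inv(c["T"])
    q=(np.c_[P,np.ones(len(P))]@T.T)[:,:3]@c["camera_matrix"].T
    return q[:,:2]/q[:,2:]
def rect(im,z,x0,x1,y0,y1,s=0.0005,n="top"):
    # rectified plane at height z: row 0 = x1, col 0 = y1 ; s m/px
    W=[(x1,y1,z),(x1,y0,z),(x0,y0,z),(x0,y1,z)]
    w,h=int((y1-y0)/s),int((x1-x0)/s)
    H=cv2.getPerspectiveTransform(proj(np.array(W),n).astype(np.float32),np.float32([(0,0),(w,0),(w,h),(0,h)]))
    return cv2.warpPerspective(im,H,(w,h),flags=cv2.INTER_CUBIC)
E
python3 - <<'E'
from h import *
im=cv2.imread("pics/top0.png")
a=rect(im,.004,.42,.64,.04,.30); b=rect(im,.04,.46,.66,-.28,-.02)
c=np.vstack([a[:, :520],b[:, :520]]); print(c.shape)
cv2.imwrite("pics/r0.png",cv2.resize(c,None,fx=.71,fy=.71,interpolation=cv2.INTER_AREA))
# side rectified
s=cv2.imread("pics/side0.png")
print([v.tolist() for v in (a[300,150],a[30,30],a[200,150])])
E
```

```text
(840, 520, 3)
[[90, 97, 105], [184, 195, 193], [129, 122, 118]]
```

View pics/r0.png

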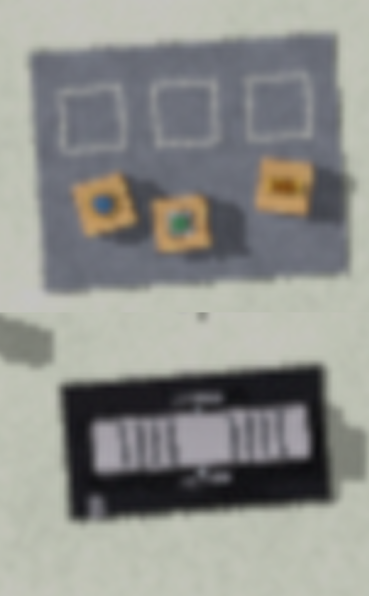

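```bash
cat > meas.py <<'E'
from h import *
S=.0005
def rects(mask,x1,y1,amin,amax):
    out=[]
    for c in cv2.findContours(mask,cv2.RETR_EXTERNAL,cv2.CHAIN_APPROX_NONE)[0]:
        (u,v),(w,h),t=cv2.minAreaRect(cv2.convexHull(c)); A=w*h*S*S*1e6
        if amin<A<amax:
            if w>h: pass
            ang=-t  # image cols=-y, rows=-x ; direction of 'w' edge
            d=np.array([-np.sin(np.radians(t)),-np.cos(np.radians(t))]) # world dir of w edge
            a=np.degrees(np.arctan2(d[1],d[0]))
            out.append((round(x1-v*S,4),round(y1-u*S,4),round(w*S*1e3,1),round(h*S*1e3,1),round(a%90,1)))
    return out
def blocks(im):
    a=rect(im,.026,.42,.66,.04,.30)
    hsv=cv2.cvtColor(a,cv2.COLOR_BGR2HSV)
    m=cv2.inRange(hsv,(8,90,120),(28,255,255))
    return rects(m,.66,.30,500,3000)
def pad(im):
    a=rect(im,.004,.42,.66,.04,.30)
    f=cv2.GaussianBlur(a,(5,5),0).astype(int)
    m=(f.max(2)<150).astype(np.uint8)*255
    p=rects(m,.66,.30,20000,60000)
    hsv=cv2.cvtColor(a,cv2.COLOR_BGR2HSV)
    w=((a.min(2)>135)).astype(np.uint8)*255
    k=cv2.erode(cv2.fillPoly(np.zeros_like(w),[cv2.boxPoints(cv2.minAreaRect(cv2.findNonZero(cv2.morphologyEx(m,cv2.MORPH_OPEN,np.ones((25,25))))))
       .astype(int)],255),np.ones((41,41)))
    return p,rects(w&k,.66,.30,900,3500)
def light(im):
    a=rect(im,.046,.46,.68,-.30,-.02)
    m=(cv2.GaussianBlur(a,(5,5),0).min(2)>110).astype(np.uint8)*255
    b=rect(im,.006,.46,.68,-.30,-.02)
    k=(b.max(2)<60).astype(np.uint8)*255
    return rects(cv2.morphologyEx(m,cv2.MORPH_CLOSE,np.ones((15,15))),.68,-.02,2500,8000),rects(cv2.morphologyEx(k,cv2.MORPH_CLOSE,np.ones((9,9))),.68,-.02,12000,30000)
E
python3 - <<'E'
from meas import *
im=cv2.imread("pics/top0.png")
print(*blocks(im),sep="\n");print(*pad(im),sep="\n");print(*light(im),sep="\n")
E
```

```text
(0.4828, 0.1699, 35.8, 37.0, np.float64(5.4))
(0.4953, 0.2228, 35.0, 35.8, np.float64(16.8))
(0.508, 0.098, 35.4, 34.3, np.float64(82.7))
[(0.5253, 0.1635, 172.4, 222.7, np.float64(3.8))]
[]
[]
[(0.5701, -0.1618, 93.9, 184.7, np.float64(4.2))]
```

```bash
cat >> meas.py <<'E'
from scipy.optimize import minimize
from scipy.ndimage import map_coordinates
def marks(im,g=(.5604,.1680,3.8)):
    f=cv2.GaussianBlur(im,(0,0),.7).min(2).astype(float)
    t=np.linspace(-.021,.021,25); e=np.full(25,.021)
    sq=np.r_[np.c_[t,e],np.c_[t,-e],np.c_[e,t],np.c_[-e,t]]
    L=np.vstack([sq+[0,o] for o in(.066,0,-.066)])
    def cost(p):
        c,s=np.cos(np.radians(p[2])),np.sin(np.radians(p[2]))
        P=L@np.array([[c,s],[-s,c]])+p[:2]/1
        q=proj(np.c_[P,np.full(len(P),.004)])
        return -map_coordinates(f,[q[:,1],q[:,0]],order=1).mean()
    r=minimize(cost,g,method="Nelder-Mead",options=dict(initial_simplex=np.array([g,(g[0]+.003,g[1],g[2]),(g[0],g[1]+.003,g[2]),(g[0],g[1],g[2]+1.5)])))
    return r.x.round(4),r.fun
E
python3 - <<'E'
from meas import *
im=cv2.imread("pics/top0.png")
print(marks(im))
a=rect(im,.046,.46,.68,-.30,-.02); g=cv2.GaussianBlur(a,(7,7),0).max(2)
b=rect(im,.046,.52,.62,-.25,-.08)
for th in (110,130):
  m=(cv2.GaussianBlur(b,(5,5),0).max(2)>th).astype(np.uint8)*255
  m=cv2.morphologyEx(cv2.morphologyEx(m,cv2.MORPH_CLOSE,np.ones((25,25))),cv2.MORPH_OPEN,np.ones((31,31)))
  print(rects(m,.62,-.08,500,20000))
# jar, punch rough top centers
E
```

```text
(array([0.5607, 0.1696, 3.653 ]), np.float64(-127.52387279562726))
[(0.5705, -0.1601, 36.6, 149.3, np.float64(4.0))]
[(0.5705, -0.1602, 33.5, 147.0, np.float64(3.0))]
```

```bash
cat > go.py <<'E'
import sys,numpy as np
from bench import status
from math import *
s=status.read_state(); x,y,z=s["tool_pos"]; yaw=s["tcp_rot"][2]
def go(X,Y,Z,Yaw,s=s):
    # travel in present tool axes; turn about tool z
    dx,dy=X-x,Y-y; c,sn=cos(radians(yaw)),sin(radians(yaw))
    print("t",round(s["time_s"],2),"pos",s["tool_pos"].round(4),"rpy",s["tcp_rot"].round(1),"w",round(s["width"],4),"F",s["force"].round(1))
    t=-((Yaw-yaw+180)%360-180); c2,s2=cos(radians(Yaw)),sin(radians(Yaw))
    print("travel before turn",round(dx*c+dy*sn,4),round(dx*sn-dy*c,4),round(z-Z,4),"| turn z",round(t,1),"| travel after turn",round(dx*c2+dy*s2,4),round(dx*s2-dy*c2,4))
go(*map(float,sys.argv[1:]))
E
python3 -m inch '{"travel":[[0.0418,-0.0398,0.0114],[0.0418,-0.0398,0.0114],[0.0418,-0.0398,0.0114],[0.0418,-0.0398,0.0114],[0.0418,-0.0398,0.0114],[0.0418,-0.0398,0.0114],[0.0418,-0.0398,0.0114],[0.0418,-0.0398,0.0114],[0.0418,-0.0398,0.0114],[0.0418,-0.0398,0.0114],[0.0418,-0.0398,0.0114],[0.0418,-0.0398,0.0114],[0.0418,-0.0398,0.0114],[0,0,0],[0,0,0],[0,0,0],[0,0,0],[0,0,0],[0,0,0],[0,0,0]],"turn":[[0,0,0],[0,0,0],[0,0,0],[0,0,0],[0,0,0],[0,0,0],[0,0,0],[0,0,0],[0,0,0],[0,0,0],[0,0,0],[0,0,0],[0,0,0],[0,0,-10.5],[0,0,-10.5],[0,0,-10.5],[0,0,-10.5],[0,0,-10.5],[0,0,-10.5],[0,0,-10.5]],"fingers":[0,0,0,0,0,0,0,0,0,0,0,0,0,0,0,0,0,0,0,0]}' 30
python3 go.py .4953 .2228 .028 106.8
```

```text
time_s: 2.6
tool_pos: [0.4955, 0.2218, 0.1011]
tcp_rot: [-179.9, 0.0, 98.8]
force: [0.0, 0.2, -0.5]
width: 0.0855
t 2.6 pos [0.4955 0.2218 0.1011] rpy [-179.9    0.    98.8] w 0.0855 F [ 0.   0.2 -0.5]
travel before turn 0.001 -0.0001 0.0731 | turn z -8.0 | travel after turn 0.001 0.0001
```

```bash
python3 -m inch '{"travel":[[0.001,0,0],[0,0,0.03],[0,0,0.03],[0,0,0.014],[0,0,0],[0,0,0],[0,0,0],[0,0,0],[0,0,0],[0,0,0],[0,0,0]],"turn":[[0,0,-8],[0,0,0],[0,0,0],[0,0,0],[0,0,0],[0,0,0],[0,0,0],[0,0,0],[0,0,0],[0,0,0],[0,0,0]],"fingers":[0,0,0,0,0,0.5,1,1,1,1,1]}' 30
python3 go.py .5565 .2355 .027 93.65
```

```text
time_s: 3.98
tool_pos: [0.4969, 0.2233, 0.0291]
tcp_rot: [179.9, -0.0, 106.4]
force: [-1.3, 0.5, 6.5]
width: 0.0355
t 3.98 pos [0.4969 0.2233 0.0291] rpy [179.9  -0.  106.4] w 0.0355 F [-1.3  0.5  6.5]
travel before turn -0.0051 0.0606 0.0021 | turn z 12.8 | travel after turn 0.0084 0.0602
```

```bash
python3 -m inch '{"travel":[[0,0,-0.001],[0,0,0],[0.0014,0.01,0],[0.0014,0.01,0],[0.0014,0.01,0],[0.0014,0.01,0],[0.0014,0.01,0],[0.0014,0.01,0],[0,0,0],[0,0,0]],"turn":[[0,0,6.4],[0,0,6.4],[0,0,0],[0,0,0],[0,0,0],[0,0,0],[0,0,0],[0,0,0],[0,0,0],[0,0,0]],"fingers":[1,1,1,1,1,1,1,1,1,1]}' 30
python3 go.py .5565 .2355 .027 93.65
```

```text
time_s: 5.22
tool_pos: [0.556, 0.2353, 0.0292]
tcp_rot: [179.9, -0.0, 93.6]
force: [2.3, 0.0, 3.5]
width: 0.0352
t 5.22 pos [0.556  0.2353 0.0292] rpy [179.9  -0.   93.6] w 0.0352 F [2.3 0.  3.5]
travel before turn 0.0001 0.0005 0.0022 | turn z -0.0 | travel after turn 0.0001 0.0005
```

```bash
python3 -m inch '{"travel":[[0,0.0005,0],[0,0,0],[0,0,0],[0,0,0],[0,0,-0.025],[0,0,-0.045],[-0.03,-0.0385,0],[-0.0306,-0.0385,0],[0,0,0],[0,0,0]],"turn":[[0,0,0],[0,0,0],[0,0,0],[0,0,0],[0,0,0],[0,0,0],[0,0,0],[0,0,0],[0,0,-1.8],[0,0,0]],"fingers":[0.8,0,0,0,0,0,0,0,0,0]}' 30
python3 - <<'E'
from meas import *
im=viewer.get_image("top");cv2.imwrite("pics/t1.png",im)
print(*blocks(im),sep="\n");print(marks(im))
cv2.imwrite("pics/t1r.png",rect(im,.026,.40,.66,.04,.30))
E
python3 go.py .4828 .1699 .028 95.4
```

```text
time_s: 6.48
tool_pos: [0.483, 0.1699, 0.0989]
tcp_rot: [179.9, -0.0, 95.4]
force: [1.4, -0.2, -0.2]
width: 0.0852
(0.508, 0.0979, 35.5, 34.1, np.float64(82.9))
(0.5586, 0.2355, 29.6, 36.5, np.float64(4.1))
(array([   0.6831,    0.193 , -145.0029]), np.float64(-199.8727654507006))
t 6.53 pos [0.4836 0.1702 0.0992] rpy [179.9  -0.   95.4] w 0.0852 F [ 0.6  0.1 -0.1]
travel before turn -0.0002 -0.0009 0.0712 | turn z -0.0 | travel after turn -0.0002 -0.0009
```

View pics/t1r.png

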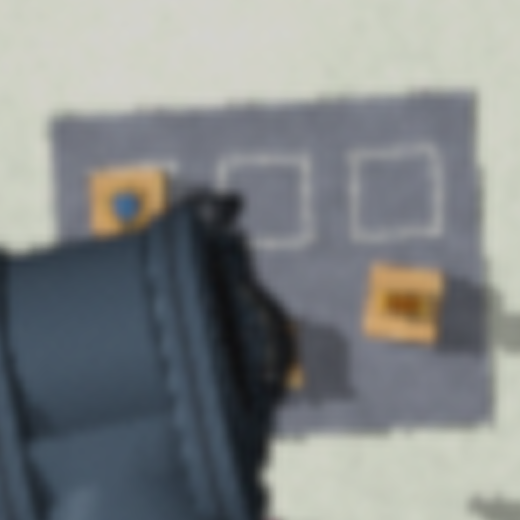

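```bash
python3 -m inch '{"travel":[[0,0,0.03],[0,0,0.03],[0,0,0.0105],[0,0,0],[0,0,0],[0,0,0],[0,0,0],[0,0,0],[0,0,-0.001],[-0.0007,0.011,0],[-0.0007,0.011,0],[-0.0007,0.011,0],[-0.0007,0.011,0],[-0.0007,0.011,0],[-0.0007,0.011,0],[-0.0007,0.011,0],[0,0,0],[0,0,0]],"turn":[[0,0,0],[0,0,0],[0,0,0],[0,0,0],[0,0,0],[0,0,0],[0,0,0],[0,0,0],[0,0,1.75],[0,0,0],[0,0,0],[0,0,0],[0,0,0],[0,0,0],[0,0,0],[0,0,0],[0,0,0],[0,0,0]],"fingers":[0,0,0,0.5,1,1,1,1,1,1,1,1,1,1,1,1,1,1]}' 30
python3 go.py .5607 .1696 .028 93.65
```

```text
time_s: 8.78
tool_pos: [0.5602, 0.1699, 0.0301]
tcp_rot: [180.0, -0.0, 93.6]
force: [-0.3, -0.3, 5.2]
width: 0.0348
t 8.78 pos [0.5602 0.1699 0.0301] rpy [180.   -0.   93.6] w 0.0348 F [-0.3 -0.3  5.2]
travel before turn -0.0004 0.0005 0.0021 | turn z -0.0 | travel after turn -0.0004 0.0005
```

```bash
python3 -m inch '{"travel":[[0,0.0005,0],[0,0,0],[0,0,0],[0,0,0],[0,0,-0.02],[0,0,-0.03],[-0.034,-0.0286,0],[-0.0341,-0.0286,0],[0,0,0],[0,0,0.025],[0,0,0.0245],[0,0,0],[0,0,0],[0,0,0],[0,0,0],[0,0,0]],"turn":[[0,0,0],[0,0,0],[0,0,0],[0,0,0],[0,0,0],[0,0,0],[0,0,0],[0,0,5.5],[0,0,5.5],[0,0,0],[0,0,0],[0,0,0],[0,0,0],[0,0,0],[0,0,0],[0,0,0]],"fingers":[0.8,0,0,0,0,0,0,0,0,0,0,0.5,1,1,1,1]}' 30
python3 go.py .5649 .1037 .028 93.65
```

```text
time_s: 10.78
tool_pos: [0.509, 0.0985, 0.0314]
tcp_rot: [179.8, -0.0, 82.7]
force: [0.1, -0.2, 5.4]
width: 0.0354
t 10.78 pos [0.509  0.0985 0.0314] rpy [179.8  -0.   82.7] w 0.0354 F [ 0.1 -0.2  5.4]
travel before turn 0.0123 0.0548 0.0034 | turn z -11.0 | travel after turn 0.0017 0.0562
```

```bash
python3 -m inch '{"travel":[[0,0,0],[0,0,-0.001],[0.0003,0.0094,0],[0.0003,0.0094,0],[0.0003,0.0094,0],[0.0003,0.0094,0],[0.0003,0.0094,0],[0.0003,0.0094,0],[0,0,0],[0,0,0]],"turn":[[0,0,-5.5],[0,0,-5.5],[0,0,0],[0,0,0],[0,0,0],[0,0,0],[0,0,0],[0,0,0],[0,0,0],[0,0,0]],"fingers":[1,1,1,1,1,1,1,1,1,1]}' 30
python3 go.py .5649 .1037 .028 93.65
python3 -m inch '{"travel":[[0,0,0],[0,0,0],[0,0,0],[0,0,0],[0,0,-0.025],[0,0,-0.055],[0,0,-0.015],[-0.0527,-0.0022,0],[-0.0527,-0.0022,0],[-0.0527,-0.0022,0],[-0.0527,-0.0022,0],[-0.0527,-0.0022,0],[0,0,0],[0,0,0]],"turn":[[0,0,0],[0,0,0],[0,0,0],[0,0,0],[0,0,0],[0,0,0],[0,0,0],[0,0,0],[0,0,0],[0,0,0],[0,0,0],[0,0,0],[0,0,0],[0,0,0]],"fingers":[0.8,0,0,0,0,0,0,0,0,0,0,0,0,0]}' 30
python3 - <<'E'
from meas import *
im=viewer.get_image("top");cv2.imwrite("pics/t2.png",im);cv2.imwrite("pics/s2.png",viewer.get_image("side"))
print(*blocks(im),sep="\n");print(marks(im))
cv2.imwrite("pics/t2r.png",cv2.resize(rect(im,.026,.42,.66,-.28,.28),None,fx=.7,fy=.7))
E
python3 go.py .5705 -.160 .046 93.8
```

```text
time_s: 12.02
tool_pos: [0.5648, 0.1037, 0.0314]
tcp_rot: [179.9, 0.0, 93.6]
force: [1.5, 0.4, 2.6]
width: 0.0354
t 12.03 pos [0.5648 0.1037 0.0314] rpy [179.9   0.   93.6] w 0.0354 F [1.5 0.4 2.6]
travel before turn -0.0 0.0001 0.0034 | turn z -0.0 | travel after turn -0.0 0.0001
time_s: 13.78
tool_pos: [0.569, -0.1596, 0.1249]
tcp_rot: [-179.9, -0.1, 93.6]
force: [-0.6, 0.9, -0.4]
width: 0.0852
(0.5562, 0.2355, 34.6, 35.8, np.float64(1.7))
(0.5603, 0.1691, 34.4, 35.6, np.float64(3.4))
(0.5645, 0.1029, 34.3, 34.4, np.float64(3.4))
(array([0.5614, 0.1705, 3.7971]), np.float64(-118.71382591079315))
t 13.88 pos [ 0.5694 -0.1586  0.1253] rpy [-1.799e+02 -1.000e-01  9.370e+01] w 0.0855 F [ 0.  -0.5  0.1]
travel before turn -0.0015 0.001 0.0793 | turn z -0.1 | travel after turn -0.0015 0.001
```

View pics/t2r.png

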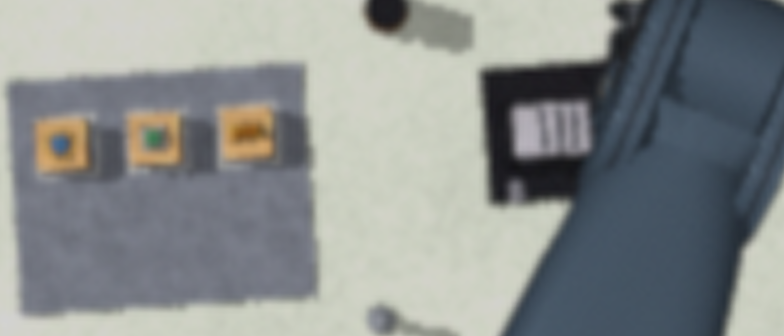

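All three blocks sit in the outlined squares, within about 1 mm and 2° of the marks; the hand is above the dock. Next is the pinch.

```bash
python3 -m inch '{"travel":[[-0.001,0.001,0.03],[0,0,0.03],[0,0,0.0185],[0,0,0],[0,0,0],[0,0,0],[0,0,0],[0,0,0],[0,0,0],[0,0,0],[0,0,0],[0,0,0]],"turn":[[0,0,0],[0,0,0],[0,0,0],[0,0,0],[0,0,0],[0,0,0],[0,0,0],[0,0,0],[0,0,0],[0,0,0],[0,0,0],[0,0,0]],"fingers":[0,0,0,0,0,0.2,0.4,0.6,0.8,1,1,1]}' 45
python3 go.py .5705 -.160 .046 93.8
```

```text
time_s: 15.38
tool_pos: [0.5712, -0.1615, 0.0505]
tcp_rot: [179.9, 0.1, 93.7]
force: [-3.4, 0.8, 10.1]
width: 0.0438
t 15.38 pos [ 0.5712 -0.1615  0.0505] rpy [1.799e+02 1.000e-01 9.370e+01] w 0.0438 F [-3.4  0.8 10.1]
travel before turn 0.0015 -0.0006 0.0045 | turn z -0.1 | travel after turn 0.0015 -0.0006
```

```bash
python3 -m inch '{"travel":[[0,0,0],[0,0,0],[0,0,0]],"turn":[[0,0,0],[0,0,0],[0,0,0]],"fingers":[1,1,1]}' 45
python3 - <<'E'
from meas import *
im=viewer.get_image("side")
q=proj(np.array([[.5705,-.16,.04]]),"side")[0].astype(int);print(q)
x,y=q;c=im[y-50:y+40,x-60:x+60];cv2.imwrite("pics/s3.png",cv2.resize(c,None,fx=6,fy=6,interpolation=cv2.INTER_CUBIC))
E
```

```text
time_s: 15.75
tool_pos: [0.5712, -0.1615, 0.0506]
tcp_rot: [179.9, 0.1, 93.7]
force: [-4.8, 0.3, 10.8]
width: 0.0435
[265 168]
```

View pics/s3.png

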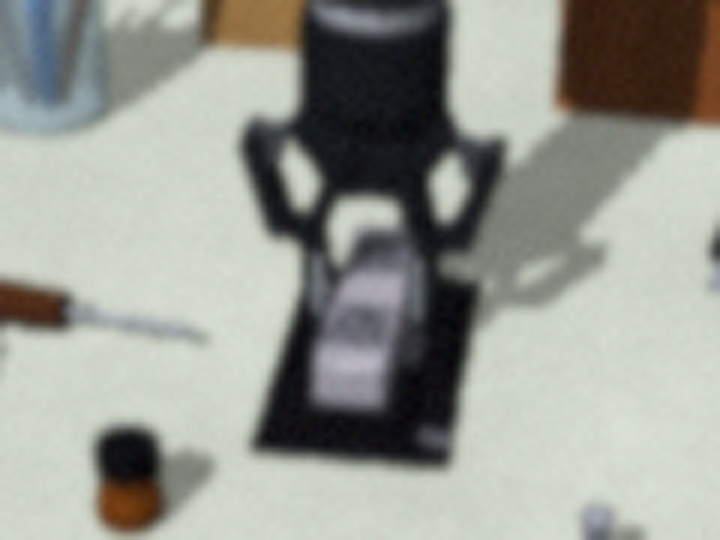

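The fingers are on both catches and the light is in the dock. I'll try a small lift and watch the force.

```bash
python3 -m inch '{"travel":[[0,0,-0.003],[0,0,-0.003],[0,0,-0.003],[0,0,-0.003],[0,0,0],[0,0,0]],"turn":[[0,0,0],[0,0,0],[0,0,0],[0,0,0],[0,0,0],[0,0,0]],"fingers":[1,1,1,1,1,1]}' 45
python3 go.py .5705 -.160 .156 93.8
```

```text
time_s: 16.55
tool_pos: [0.5707, -0.1609, 0.0592]
tcp_rot: [-180.0, -0.0, 93.7]
force: [-0.1, -0.6, -2.6]
width: 0.0439
t 16.55 pos [ 0.5707 -0.1609  0.0592] rpy [-180.    -0.    93.7] w 0.0439 F [-0.1 -0.6 -2.6]
travel before turn 0.0009 -0.0001 -0.0968 | turn z -0.1 | travel after turn 0.0009 -0.0001
```

```bash
python3 -m inch '{"travel":[[0,0,-0.01],[0,0,-0.02],[0,0,-0.025],[0,0,-0.02],[0,0,-0.012],[0.015,0.0006,0],[0.033,0.0012,0],[0.04,0.0014,0],[0.04,0.0014,0],[0.04,0.0014,0],[0.04,0.0014,0],[0.04,0.0014,0],[0.035,0.0012,0],[0.025,0.0009,0],[0.015,0.0006,0],[0.008,0.0002,0],[0,0,0],[0,0,0]],"turn":[[0,0,0],[0,0,0],[0,0,0],[0,0,0],[0,0,0],[0,0,0],[0,0,0],[0,0,0],[0,0,0],[0,0,0],[0,0,0],[0,0,0],[0,0,0],[0,0,0],[0,0,0],[0,0,0],[0,0,0],[0,0,0]],"fingers":[1,1,1,1,1,1,1,1,1,1,1,1,1,1,1,1,1,1]}' 45
python3 go.py .561 .170 .145 93.65
python3 - <<'E'
from meas import *
t=viewer.get_image("top");s=viewer.get_image("side")
cv2.imwrite("pics/f_s.png",cv2.resize(s[150:310,180:340],None,fx=3.5,fy=3.5,interpolation=cv2.INTER_CUBIC))
cv2.imwrite("pics/f_t.png",cv2.resize(t[150:260,150:290],None,fx=5,fy=5,interpolation=cv2.INTER_CUBIC))
E
```

```text
time_s: 18.8
tool_pos: [0.5613, 0.1694, 0.1463]
tcp_rot: [-180.0, 0.0, 93.6]
force: [-0.7, -0.4, -2.5]
width: 0.0436
t 18.8 pos [0.5613 0.1694 0.1463] rpy [-180.     0.    93.6] w 0.0436 F [-0.7 -0.4 -2.5]
travel before turn 0.0007 -0.0003 0.0013 | turn z -0.1 | travel after turn 0.0007 -0.0003
```

View pics/f_s.png

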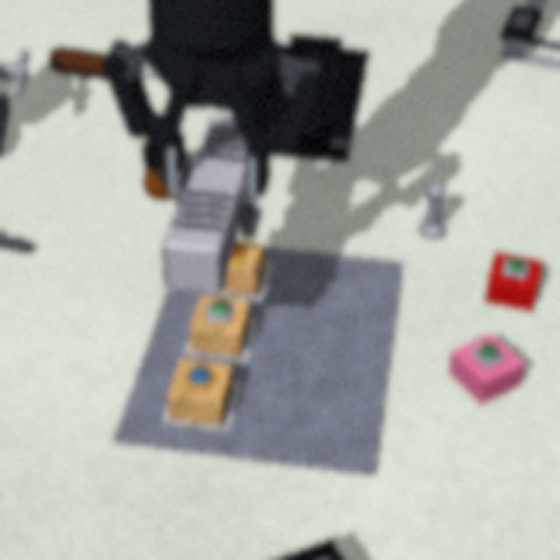

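View pics/f_t.png

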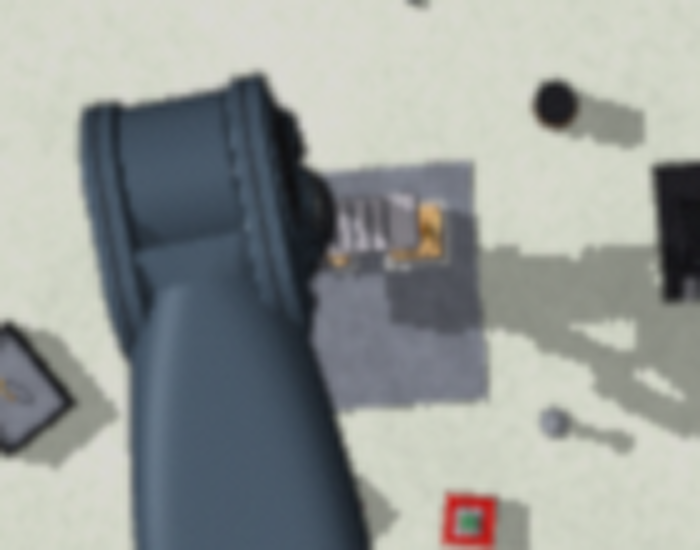

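Run:
```python
from meas import *
c,s=np.cos(np.radians(3.65)),np.sin(np.radians(3.65))
P=np.array([[.561+c*a-s*b,.17+s*a+c*b,z] for a,b,z in[(.018,.075,.102),(-.018,.075,.102),(.018,.075,.142),(-.018,.075,.142)]])
print((proj(P,"side")-[180,150])*3.5)
```

```text
[[159.15269935 296.7543344 ]
 [216.08303519 303.20622022]
 [156.44698859 245.72856081]
 [214.9228604  252.04449129]]
```

```bash
cat > ov.py <<'E'
from meas import *
c,s=np.cos(np.radians(3.65)),np.sin(np.radians(3.65))
x0,y0,k=205,180,9
im=viewer.get_image("side");im=cv2.resize(im[y0:y0+66,x0:x0+80],None,fx=k,fy=k,interpolation=cv2.INTER_CUBIC)
def draw(P,col):
    q=((proj(np.array(P),"side")-[x0,y0]+.5)*k).astype(int); cv2.polylines(im,[q.reshape(-1,1,2)],True,col,1)
def box(tilt,zc,col):
    t=np.radians(tilt)
    def W(a,b,h): # tilt about x axis through the grip 40 mm above underside; + = +y end up
        h-=.0445; b,h=b*np.cos(t)-h*np.sin(t),b*np.sin(t)+h*np.cos(t)
        return (.561+c*a-s*b,.17+s*a+c*b,zc+h)
    draw([W(.018,.075,0),W(-.018,.075,0),W(-.018,.075,.04),W(.018,.075,.04)],col)
    draw([W(.018,.075,.04),W(-.018,.075,.04),W(-.018,-.075,.04),W(.018,-.075,.04)],col)
box(0,.1463,(0,0,255)); box(7,.1463,(0,255,0))
def blk(x,y,col):
    for h in (.004,.026): draw([(x+c*a-s*b,y+s*a+c*b,h) for a,b in((.018,.018),(-.018,.018),(-.018,-.018),(.018,-.018))],col)
blk(.5603,.1691,(255,0,0)); blk(.5562,.2355,(255,0,0))
cv2.imwrite("pics/ov.png",im)
E
python3 ov.py
```

```text
(no output)
```

View pics/ov.png

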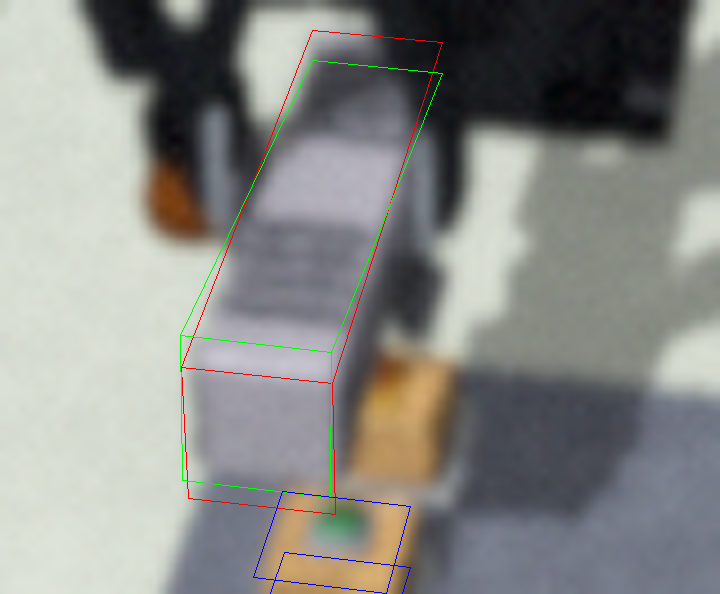

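The overlay matches the level model (red). The long edges have its slope and the front top edge sits at about row 375. Handing in.

```bash
python3 -c "
from bench import workorder,status
s=status.read_state();print(s['time_s'],s['tool_pos'],s['width'],s['force'])
print(workorder.hand_in())"
```

```text
18.95 [0.56141805 0.16938786 0.14638528] 0.043748647122086835 [ 0.36614424 -0.45090769 -3.20776691]
the job is handed in; nothing more can be done
None
```

I slid all three blocks into their squares and let go of them. Then I pinched the light's catches at 45 N, lifted it out of the dock, and handed in with it held over the middle block, after about 19 s. The hand-in reports no verdict.

**Blocks:** with the arm clear, the top picture showed each within about 1–2 mm and 2° of its square. I did not re-measure them once the light was overhead, but in the last pictures the parts still in view looked undisturbed.

**Light:** the TCP ended within about 1 mm of over the middle square, in line with the row to about 0.1°. I estimate the underside at about 0.10 m above the bench. The tool reads about 3 N of weight hanging from it, so the light is clear of the dock.

**Checks that disagreed:**
- **Finger opening:** it reads 43.7 mm, where 48 mm is expected with the catches in. I put this down to pad compliance; I did not measure the catch travel directly, but the light came free without resistance.
- **Light's tilt:** one corner check in the side view hinted at up to 7°. The slope of the long edges against a model overlay says level within about 1°, so I judged the corner reading to come from the housing's rounded edges.

The jar, punch, burnisher and other bystanders were not touched as far as I could see. I did not measure their positions afterwards.

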